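Raise the counterweighted gate and feed a board to the dowel borer

ROBOT

A 7-joint arm with a two-finger parallel gripper is mounted at the origin on the work surface. World frame = base frame: x ahead of the robot, y to its left, z up, the work surface at z = 0. Lengths are in m, angles in rad, forces in N, time in s.
With the tool pointing down it reaches from about 0.35 to 0.9 m from the base axis. Payload 8.1 kg.
Tool frame: the origin (TCP) lies midway between the tips of the shut fingers; the grasp point (between the pads) lies arm.grip_point_offset behind it (arm.grip_point_offset is the distance from the TCP to the grasp point, in m); y points along the fingers, z is the direction in which the jaws open and shut, and the axes are right-handed (so a half turn about y gives the same grasp; the last joint's range is limited). The gripper opens to 92 mm and grips with 3 to 60 N. Pads are 19 mm wide; open, the fingers measure 130 mm over their backs; the gripper's body (75 mm by 190 mm) begins 47 mm behind the grasp point.
Start: joints at [-1.438, 0.434, 0.025, 1.573, -0.012, 1.134, -0.075], TCP at [0.146, 0.608, 0.227] pointing down, gripper open.
Joint ranges: [-2.62, 2.62], [-0.44, 2.09], [-1.27, 1.32], [0.08, 2.57], [-1.32, 4.46], [0.12, 2], [-2.74, 2.74]. Speed limits (rad/s): [2.22, 2.22, 3.01, 3.01, 3.14, 3.14, 3.14].

INTERFACE

Orientations are given as a rotation vector (axis times angle).
In Python, from cell import arm, get_image, camera_info gives the robot as it stands.
- The arm moves only by the tool carry_out, never from a script. Its argument "steps" is one flat list of numbers, 5 for each row, row after row: the opening, from 0 (shut) to 1 (fully open), then the shift along the world's x, y, z in units of 0.1 m (1.0 is 0.1 m), then the turn about the world's z in units of 45 degrees (1.0 is 45 degrees). In form: [hand, dx, dy, dz, spin, hand, dx, dy, dz, spin, ...]. A call has 1 to 12 rows; each row is the pose to reach, as a shift and turn from the pose commanded when the call began; what a row does not reach only later rows make up. A row lasts 1/10 s, in which the tool goes at most 50 mm and 8.59 degrees, less where a joint would pass 70% of its speed; a pose out of reach is approached as far as the arm can. A call with a number of a shift or a turn outside -1 to 1 is refused whole. A call with a gripper value outside its range is refused whole. The fingers move at their own pace and stop on an object; "grip_force" is the grip in N (left out, the last holds). Time passes only in rows, so rows that repeat a pose let the fingers close. It gives the time, the measured TCP pose, the force and the opening at its end, in the units of the state.
- arm.observe(): the state, without advancing time (a new reading comes with each control period).
- get_image(name): name is "scene" or "side" or "wrist"; returns (picture, depth): 384x512x3 uint8, red, green, blue; 384x512 float32, m along the optical axis (not along the pixel's ray), 0 where there is no reading.
- camera_info(name): a dict with "fovy" (degrees; the focal length in pixels is half the picture's height over the tangent of half this angle, whatever the lens; pixels are square), "cx", "cy" (the principal point, pixels), "R" (3x3) and "t" (3): a world point X has camera coordinates R X + t; the wrist camera has in their place "tool_from_camera" (4x4, takes a point from camera to tool coordinates, whose origin is the TCP and whose axes are the tool frame's). Camera axes: x right, y down, z forward; pixel columns grow to the right and rows downward; lengths in m; the calibration is good to about 2 mm. A picture is of the moment at which its call begins: read the wrist's pose just before it. camera_info takes no time and is no camera call.
- arm.sign_off(): hands the job in, once; it reports no verdict.
The state is a dict: "clock": time; "joints": joint angles; "dq": joint speeds; "joint_efforts": joint torques, N m; "position": TCP position; "ee_rot": TCP orientation; "force": force on the tool from outside, world axes, zero at the start; "ft_torque": the same for the moment, N m; "width": opening from 0.0 (shut) to 1.0 (fully open).
Only numpy, scipy, OpenCV 4.12 (cv2) and the standard library are available. Lean on these libraries where they do the work, as an engineer would, in place of code of your own. Each camera call takes 0.05 s, during which the arm holds its last target. There are 200 camera calls.

TASK

Push the counterweighted gate arm up from below, by its crossbar, until it goes past its balance point and stays raised by itself; then push the walnut board along the lane, through the open gate, until its front end rests against the boring head's stop. Only push, gently: do not grip or lift anything, leave the gate standing open, take your hand off, and leave the other things on the bench alone.

Things in the scene. Friction and masses are not known exactly. Their poses are not given: they have to be found in the camera images.
- infeed: fixed infeed lane of a dowel borer. Origin on the table under the lane's centre line; x across the lane, away from the robot; y along it to the boring head. Plywood bed 175 mm wide, y -290 to 150 mm, top 15 mm above table. Two fences: inner faces x = +-57, outer +-72, tops 30 mm above table. Grey boring head (x +-87, y 150 to 270, 110 mm tall) closes the +y end
- lane_stop (a point): middle of the boring head's flat steel stop face, at bed height: (0, 142, 15) mm in the infeed frame; the face is square to the lane
- gate_hinge (a point): gate arm's fixed hinge, on a steel post beyond the far fence: (100, 80, 95) mm in the infeed frame; the hinge line runs along the infeed's y axis. A round 50 mm steel counterweight sits on the arm's bent tail, above and behind the hinge
- gate_bar (a point): centre of the black round crossbar (20 mm diameter, 90 mm long, along the infeed's y axis) at the robot-side end of the gate arm, 200 mm from the hinge. Gate down: it is at (-100, 80, 95) mm in the infeed frame, free space round and below it. Its axes turn with the arm, an 18 mm square tube whose thin plate (104 mm wide, mid-lane) hangs to 9 mm above the bed
- gate (a joint): gate arm angle: 0 = down, arm level, pointing to the robot, its plate closing the lane; 1.4 = fully raised on its stop, nearly upright, crossbar 292 mm above table. The bar rises and swings away from the robot (infeed +x). Below about 0.8 rad it falls back, above that it goes on by itself (1 to 2 s) to 1.4 and stays. About 2 N up at the bar lifts it
- board: dark walnut board, loose, flat in the lane on the bed, 110 mm (x) x 150 mm (y) x 22 mm thick, 0.2 to 0.4 kg, about 2 mm play to each fence. Origin: centre of its underside; its y axis runs along the lane towards the boring head
- board_front (a point): middle of the board's lower edge at its front end (towards the boring head), 75 mm from its origin
- board_rear (a point): middle of the board's lower edge at its rear end (the end to push), 75 mm from its origin
- glue: bystander, loose: white glue bottle, 56 mm wide, 150 mm tall; origin at the underside, leave it alone
- waxtin: bystander, loose: blue wax tin, 72 mm wide, 60 mm tall; origin at the underside, leave it alone
- sander: bystander, loose: cork sanding block with wooden back, 65 x 110 mm, 38 mm tall; origin at the underside, leave it alone
- tape: bystander, loose: black tape measure, 68 x 36 mm, 62 mm tall; origin at the underside, leave it alone
- screwdriver: bystander, loose: screwdriver lying down; origin at the underside, leave it alone
- offcut: bystander, loose: wood offcut 50 x 90 mm, 22 mm thick; origin at the underside, leave it alone
Not all that is in view belongs to the job. Several things have the shape of the board; the one meant has the colours described above.

How it is judged:
On the way, in this order (a step that is already met when the one before it is completed fails the run):
1. the gate stands raised by itself, untouched, while the board is still short of the gate (value of joint gate above 1.3 rad and contact force between each of the fingers, the arm and gate below 0.2 N and y of board_front in the frame of infeed below 0.085 m), for 0.3 s.
2. the board is against the stop (y of board_front in the frame of lane_stop above -0.005 m and x of board in the frame of infeed between -0.008 and 0.008 m and z of board in the frame of infeed below 0.019 m and angle between board's own z axis and vertical below 0.05 rad), for 0.1 s.
At the end, for the whole second after the job is handed in: The gate stands raised (above 1.3 of 1.4 rad) by itself, and the board lies flat in the lane, at rest, its front end within 5 mm of the stop face (all of step 2 and value of joint gate above 1.3 rad and linear speed of board below 0.01 m/s and velocity of joint gate below 0.05 rad/s); the robot touches nothing.
It fails at once if the board is lifted or tipped off the bed (10 mm, or 0.15 rad) (z of board in the frame of infeed above 0.025 m or angle between board's own z axis and vertical above 0.15 rad).
It fails at once if the gate or the board is squeezed or forced (over 40 N on the gate or 60 N on the board from the fingers) (contact force between the fingers and gate above 40 N or contact force between the fingers and board above 60 N).
It fails at once if a bystander is moved by more than 25 mm (distance of any of glue, waxtin, sander, tape, screwdriver, offcut from where it was at the start of the episode above 0.025 m).
It also fails if it takes over 59 s, if anything falls off the work surface, if the arm or the gripper's body presses on something with over 40 N, if the wrist force passes 120 N, or if a joint passes its speed limit or range.

## Working session

There is one attempt and no reset: what is moved stays moved. The work goes in short steps, Python scripts to look and compute and a tool call to move; the robot and the scene stay as the last step left them, time stands still between calls to the robot, and variables do not carry over. Pictures are saved under pics/ and viewed, about 8 in all and at most 12, crops included, and the job is handed in when it is done.

Besides the shell and the picture viewer there is one more tool, called after ">>>" as a command line: name --argument value ..., lists and objects as JSON in quotes. carry_out: Moves the arm, as the interface text tells. Shifts and turns lie within -1 to 1; 1 stands for 0.1 m of shift or 45 degrees of turn. Its arguments: {"type":"object","properties":{"steps":{"type":"array","items":{"type":"number"}},"grip_force":{"type":"number"}},"required":["steps"]}

```bash
mkdir -p pics; cat > h.py <<'E'
import numpy as np, cv2
from cell import arm, get_image, camera_info
def K(n):
    c=camera_info(n); f=192/np.tan(np.radians(c["fovy"])/2); return c,f
def ray(n,u,v):
    c,f=K(n); R=np.array(c["R"]); t=np.array(c["t"])
    return -R.T@t, R.T@np.array([(u-c["cx"])/f,(v-c["cy"])/f,1])
def onz(n,u,v,z):
    o,d=ray(n,u,v); return o+d*(z-o[2])/d[2]
def cloud(n,dep):
    c,f=K(n); R=np.array(c["R"]); t=np.array(c["t"])
    v,u=np.mgrid[:384,:512]
    P=np.stack([(u-c["cx"])/f*dep,(v-c["cy"])/f*dep,dep],-1)
    return (P-t)@R
def proj(n,X):
    c,f=K(n); p=np.array(c["R"])@X+np.array(c["t"]); return p[:2]/p[2]*f+[c["cx"],c["cy"]]
E
python3 - <<'E'
from h import *
for n in("scene","side"):
    im,d=get_image(n); np.savez(n+".npz",im=im,d=d)
    cv2.imwrite(f"pics/{n}0.png",cv2.resize(im[...,::-1],(800,600),interpolation=cv2.INTER_CUBIC))
    c,f=K(n); print(n,f,c["cx"],c["cy"],-np.array(c["R"]).T@np.array(c["t"]))
s=arm.observe(); print(s); print(arm.grip_point_offset)
E
```

```text
scene 358.8887216864522 252.629165218332 192.10957222183998 [ 0.83995418 -0.41213263  0.95239433]
side 466.856224901722 253.65374754814366 189.68976571495296 [-0.16571906 -0.90537098  0.76379821]
{'clock': 0.1, 'joints': array([-1.4376083 ,  0.43514496,  0.02495308,  1.57397177, -0.01159872,
        1.13400068, -0.07514158]), 'dq': array([-0.0007093 , -0.00128674, -0.00077697, -0.00104158, -0.00081224,
        0.00045839,  0.0004715 ]), 'joint_efforts': array([ 2.94188714e-03, -6.69122887e+01,  9.87960398e-01, -3.15144360e+01,
       -6.05118158e-02,  3.73490760e-02,  3.63361607e-05]), 'position': array([0.14594147, 0.60726746, 0.22604168]), 'ee_rot': array([-1.56423252,  0.18525146, -0.18518204]), 'force': array([ 0.08196471, -0.09786764,  0.18168221]), 'ft_torque': array([ 0.05904109,  0.03878481, -0.0021225 ]), 'width': 0.9990881518511108}
0.0188
```

View pics/scene0.png

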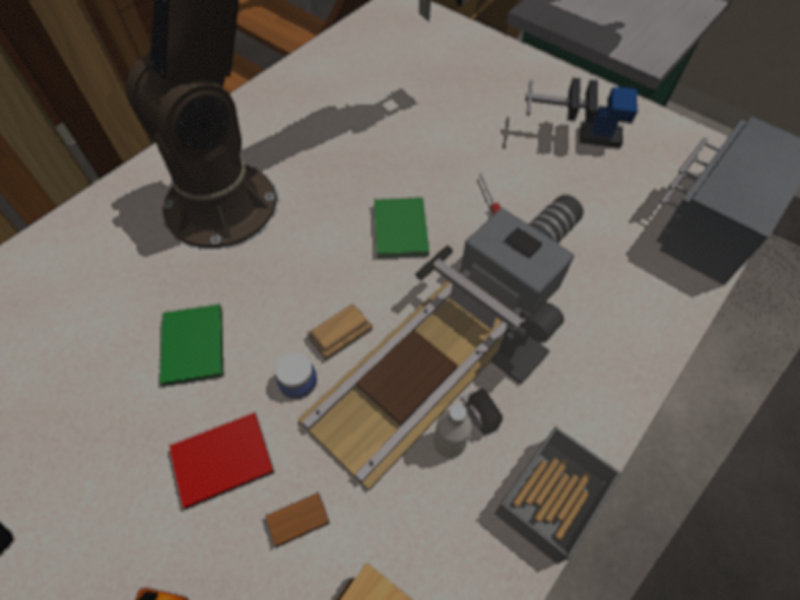

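View pics/side0.png

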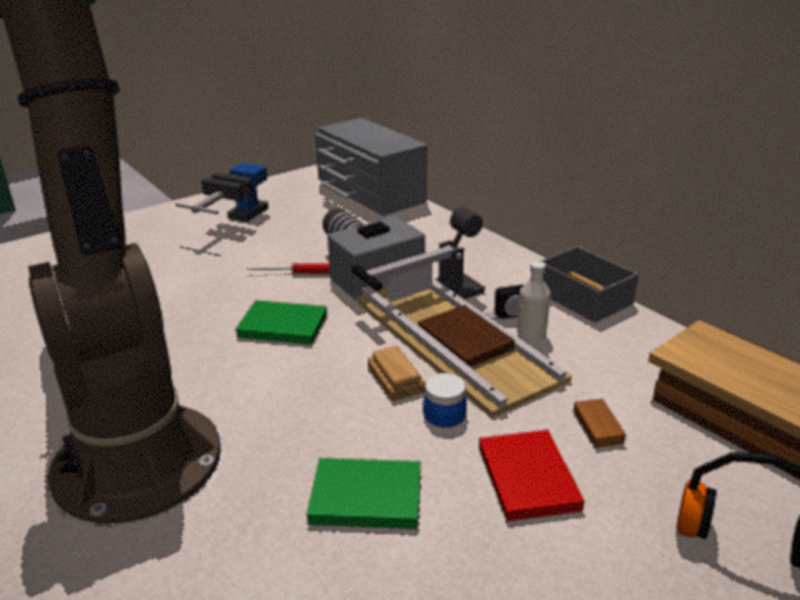

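The images show four board-shaped things (800-px scene pixels): green at (401,227), green at (191,344), red at (221,460) and dark walnut at (407,376), lying in the lane. I choose the walnut one. The gate bar is at (434,263), the boring head at (517,262). Near the lane are the sander (340,331), wax tin (296,375), glue (454,430) and tape (484,410).

```bash
cat > m.py <<'E'
from h import *
def comp(m,seed):
    n,l=cv2.connectedComponents(m.astype(np.uint8)); return l==l[int(seed[1]),int(seed[0])]
z=np.load("scene.npz"); im=z["im"]; d=z["d"]; P=cloud("scene",d)
s=.64
# board
hsv=cv2.cvtColor(im,cv2.COLOR_RGB2HSV); print("board hsv",hsv[241,260],"bed",hsv[int(440*s),int(350*s)],"z",P[241,260],P[int(440*s),int(350*s)])
# bed rear corners
a=onz("scene",302*s,422*s,.015); b=onz("scene",368*s,487*s,.015); print("rear corners",a,b,np.linalg.norm(a-b))
# board mask: dark
m=(hsv[...,2]<hsv[241,260][2]+25)&(abs(hsv[...,0].astype(int)-hsv[241,260][0])<10)&(hsv[...,1]>80)&(P[...,2]>.025)&(P[...,2]<.05)
m=comp(m,(260,241)); v,u=np.nonzero(m); Q=P[m]
W=np.array([onz("scene",x,y,.037)[:2] for x,y in zip(u,v)])
r=cv2.minAreaRect((W*1000).astype(np.float32)); print("board rect",r, "z med",np.median(Q[:,2]))
cv2.imwrite("pics/crop1.png",cv2.resize(np.where(m[...,None],im//2+np.uint8([0,100,0]),im)[110:330,150:400,::-1],(750,660))[:600])
for n,uv in (("scene",(434*s,263*s)),("side",(367*s,277*s))):
    print("bar",n,onz(n,*uv,.095))
E
python3 m.py
```

```text
board hsv [ 11 115  69] bed [ 19 113 145] z [ 0.59575867 -0.07633461  0.03794356] [ 0.58832299 -0.21945441  0.01438849]
rear corners [ 0.50407647 -0.25010517  0.015     ] [ 0.66457634 -0.26041136  0.015     ] 0.16083042937896222
board rect ((592.7431030273438, -72.35484313964844), (152.64053344726562, 105.72525024414062), 85.49162292480469) z med 0.03595865983426535
bar scene [0.50517229 0.11740446 0.095     ]
bar side [0.50443575 0.11796094 0.095     ]
```

View pics/crop1.png

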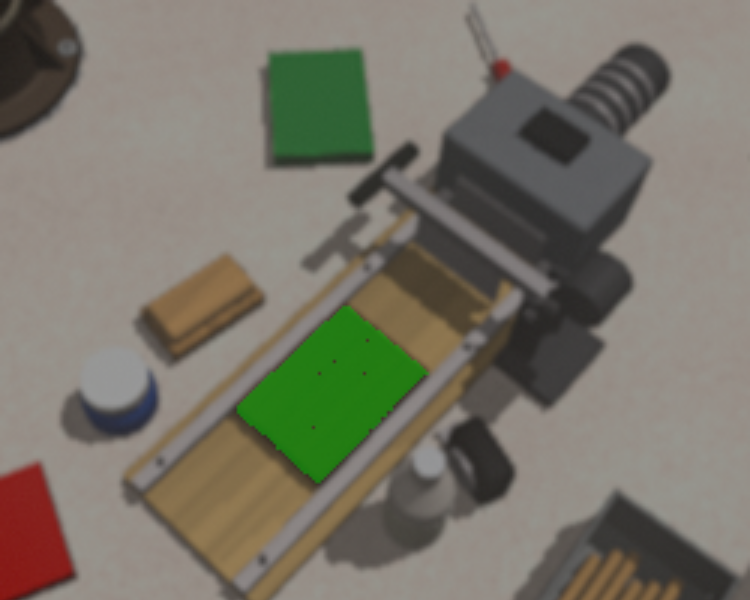

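```bash
python3 - <<'E'
from h import *
from scipy.spatial.transform import Rotation as Ro
s=arm.observe(); print("tool axes cols\n",Ro.from_rotvec(s["ee_rot"]).as_matrix().round(3))
P=cloud("scene",np.load("scene.npz")["d"]); k=.64
O=np.array([.5982,.0300]); ey=np.array([.0786,.9969]); ex=np.array([.9969,-.0786])
for n,u,v,z in (("glue",457,412,.15),("waxtin",295,367,.06),("sander",338,326,.038),("tape",482,405,.062),("screwdr",490,200,.01),("cw",568,318,.15),("head top c",518,250,.11)):
    X=onz("scene",u*k,v*k,z)[:2]-O; print(n,"infeed",(X@ex).round(3),(X@ey).round(3),"depth pt",P[int(v*k),int(u*k)].round(3))
c=camera_info("wrist"); print(np.array(c["tool_from_camera"]).round(3))
im,d=get_image("wrist"); cv2.imwrite("pics/w0.png",im[...,::-1])
E
```

```text
tool axes cols
 [[ 0.972 -0.     0.234]
 [-0.234 -0.001  0.972]
 [ 0.    -1.    -0.001]]
glue infeed 0.134 -0.134 depth pt [ 0.719 -0.113  0.149]
waxtin infeed -0.14 -0.236 depth pt [ 0.436 -0.193  0.057]
sander infeed -0.156 -0.12 depth pt [ 0.431 -0.077  0.04 ]
tape infeed 0.14 -0.064 depth pt [ 0.731 -0.044  0.061]
screwdr infeed -0.163 0.346 depth pt [0.457 0.395 0.   ]
cw infeed 0.159 0.119 depth pt [0.75  0.239 0.001]
head top c infeed 0.0 0.204 depth pt [0.613 0.233 0.109]
[[ 0.     0.958  0.285 -0.078]
 [-0.001 -0.285  0.958 -0.157]
 [ 1.    -0.     0.001 -0.001]
 [ 0.     0.     0.     1.   ]]
```

View pics/w0.png

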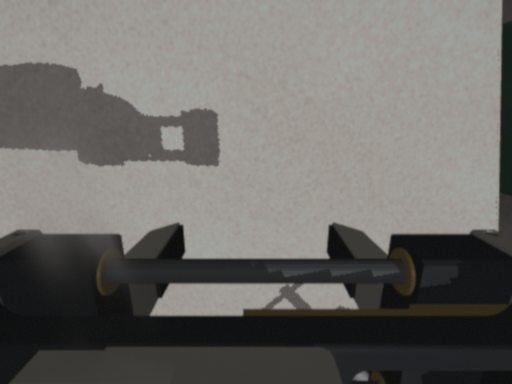

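Jaws point at 76.5° and the lane at about 85.5°, so I need about +0.2 of spin. The wrist picture shows plain straight fingers. The infeed origin is at about (0.598, 0.030), and the head-top and board checks agree to within about 6 mm. I'll shut the hand and travel to the robot side of the bar.

>>> carry_out --steps '[0,0.3,-0.5,0,0.1,0,0.6,-1,0,0.2,0,0.6,-1,0,0.2,0,0.6,-1,0,0.2]' --grip_force 20

```text
clock: 0.55
position: [0.2083, 0.5052, 0.227]
ee_rot: [-1.571, 0.065, -0.066]
force: [-0.3, 0.5, 2.0]
width: 0.702
```

>>> carry_out --steps '[0,0.3,-0.5,0,0,0,0.6,-1,0,0,0,0.6,-1,0,0]'

```text
clock: 0.85
position: [0.268, 0.4048, 0.2267]
ee_rot: [-1.571, 0.064, -0.065]
force: [-0.4, 0.1, 0.6]
width: 0.439
```

>>> carry_out --steps '[0,0.3,-0.5,0,0,0,0.6,-1,0,0,0,0.6,-1,0,0]'

```text
clock: 1.15
position: [0.328, 0.3048, 0.2268]
ee_rot: [-1.571, 0.065, -0.066]
force: [-0.4, 0.8, 1.5]
width: 0.179
```

>>> carry_out --steps '[0,0.3,-0.5,0,0,0,0.6,-1,0,0,0,0.6,-1,0,0]'

```text
clock: 1.45
position: [0.3882, 0.2048, 0.227]
ee_rot: [-1.57, 0.064, -0.066]
force: [-0.4, 0.7, -0.0]
width: 0.007
```

>>> carry_out --steps '[0,0.3,-0.45,0,0,0,0.6,-0.9,-0.4,0,0,0.6,-0.9,-0.8,0,0,0.6,-0.9,-0.8,0]'

```text
clock: 1.85
position: [0.4448, 0.1159, 0.1429]
ee_rot: [-1.573, 0.068, -0.06]
force: [-0.8, 0.5, 0.0]
width: 0.005
```

>>> carry_out --steps '[0,0,0,-0.4,0,0,0,0,-0.8,0,0,0.1,0,-0.8,0,0,0.2,0,-0.8,0,0,0.3,0,-0.8,0,0,0.34,0,-0.8,0,0,0.34,0,-0.8,0]'

```text
clock: 2.55
position: [0.4815, 0.1182, 0.0681]
ee_rot: [-1.569, 0.06, -0.064]
force: [-0.0, 0.1, 0.1]
width: 0.004
```

```bash
python3 - <<'E'
from h import *
s=arm.observe(); print(s["position"],s["force"])
im,d=get_image("side"); cv2.imwrite("pics/s1.png",cv2.resize(im[120:260,180:360,::-1],(720,560),interpolation=cv2.INTER_CUBIC))
E
```

```text
[0.48146109 0.11820063 0.0680663 ] [-0.02730518  0.10564543  0.10319799]
```

View pics/s1.png

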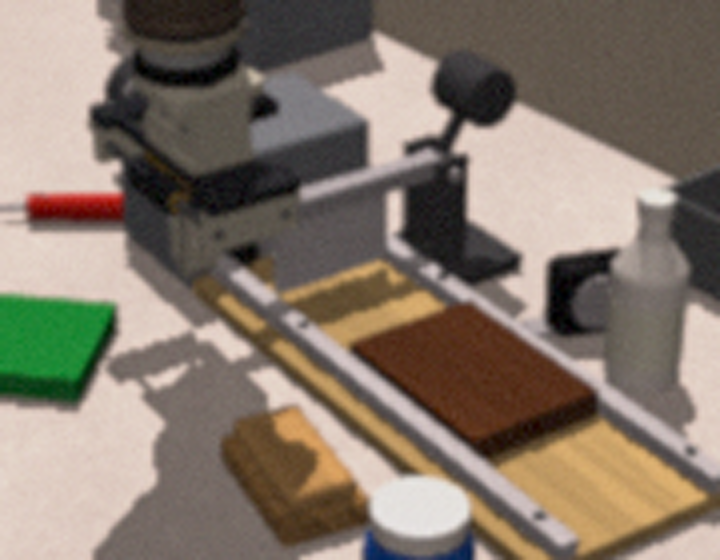

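The side crop shows the hand at the bar, at crop pixel (215,200), with no contact yet. The board is undisturbed. Next I press lightly in +x.

>>> carry_out --steps '[0,0.03,0,0,0,0,0.06,0,0,0]'

```text
clock: 2.8
position: [0.4827, 0.1177, 0.0666]
ee_rot: [-1.57, 0.066, -0.057]
force: [-18.0, 0.3, 12.5]
width: 0.002
```

>>> carry_out --steps '[0,0.03,0,0,0,0,0.06,0,0,0]'

```text
clock: 3.0
position: [0.4826, 0.1177, 0.0656]
ee_rot: [-1.572, 0.074, -0.047]
force: [-36.9, 1.9, 28.7]
width: 0.008
```

Contact is stiff, about 3 N/mm, so I back off at once.

>>> carry_out --steps '[0,-0.09,0,0,0,0,-0.09,0,0,0]'

```text
clock: 3.2
position: [0.4821, 0.1177, 0.0668]
ee_rot: [-1.57, 0.062, -0.061]
force: [-0.1, -0.5, -0.5]
width: 0.005
```

>>> carry_out --steps '[0,0,0,0.03,0,0,0,0,0.06,0]'

```text
clock: 3.4
position: [0.4826, 0.1177, 0.0727]
ee_rot: [-1.57, 0.063, -0.061]
force: [-3.6, 0.4, -1.2]
width: 0.008
```

>>> carry_out --steps '[0,0.02,0,0.05,0,0,0.025,0,0.1,0,0,0.03,0,0.15,0]'

```text
clock: 3.7
position: [0.4835, 0.1176, 0.0873]
ee_rot: [-1.571, 0.066, -0.057]
force: [-9.3, 1.4, -2.3]
width: 0.004
```

```bash
cp side.npz side_0.npz; python3 - <<'E'
from h import *
s=arm.observe(); print(s["position"],s["force"])
im,d=get_image("side"); z=np.load("side.npz")
# tail/counterweight tracking: changed pixels right of post
k=.64
g0=z["im"][125:190,270:320].astype(int).sum(-1); g1=im[125:190,270:320].astype(int).sum(-1)
for g in(g0,g1):
    v,u=np.nonzero(g[:30]<150); print("cw centroid",u.mean().round(2)+270,v.mean().round(2)+125,len(u))
E
```

```text
[0.4835102  0.11757431 0.08729384] [-9.27645065  1.37928083 -2.30563678]
cw centroid 296.97 143.05 223
cw centroid 299.33 144.53 187
```

The counterweight has moved down and back in the image, and Fz is −2.3 N. The gate is rising with the hand, so I follow the arc.

>>> carry_out --steps '[0,0.01,0,0.1,0,0,0.025,0,0.2,0,0,0.05,0,0.3,0,0,0.08,0,0.4,0]'

```text
clock: 4.15
position: [0.4907, 0.1171, 0.1273]
ee_rot: [-1.572, 0.067, -0.056]
force: [-13.7, -0.2, 2.1]
width: 0.006
```

>>> carry_out --steps '[0,0.035,0,0.1,0,0,0.07,0,0.2,0,0,0.115,0,0.3,0,0,0.17,0,0.4,0]'

```text
clock: 4.55
position: [0.5061, 0.1161, 0.1671]
ee_rot: [-1.573, 0.07, -0.054]
force: [-19.4, -5.0, 9.0]
width: 0.007
```

>>> carry_out --steps '[0,0.02,0,0.1,0,0,0.08,0,0.2,0,0,0.14,0,0.28,0]'

```text
clock: 4.85
position: [0.5239, 0.1163, 0.1966]
ee_rot: [-1.571, 0.065, -0.061]
force: [-10.4, -5.0, 6.8]
width: 0.008
```

>>> carry_out --steps '[0,0.08,0,0.08,0,0,0.16,0,0.16,0]'

```text
clock: 5.05
position: [0.5368, 0.1156, 0.2123]
ee_rot: [-1.572, 0.07, -0.056]
force: [-19.6, -3.2, 14.2]
width: 0.003
```

>>> carry_out --steps '[0,0.02,-0.02,0.12,0,0,0.08,-0.02,0.22,0,0,0.16,-0.02,0.3,0]'

```text
clock: 5.35
position: [0.5585, 0.1158, 0.2432]
ee_rot: [-1.569, 0.06, -0.064]
force: [-0.2, -0.1, 0.1]
width: 0.001
```

```bash
python3 - <<'E'
from h import *
s=arm.observe(); print(s["position"],s["force"])
im,d=get_image("side"); cv2.imwrite("pics/s2.png",cv2.resize(im[60:260,180:360,::-1],(540,600),interpolation=cv2.INTER_CUBIC))
E
```

```text
[0.55845867 0.11577953 0.24322154] [-0.23125998 -0.10307873  0.06522838]
```

View pics/s2.png

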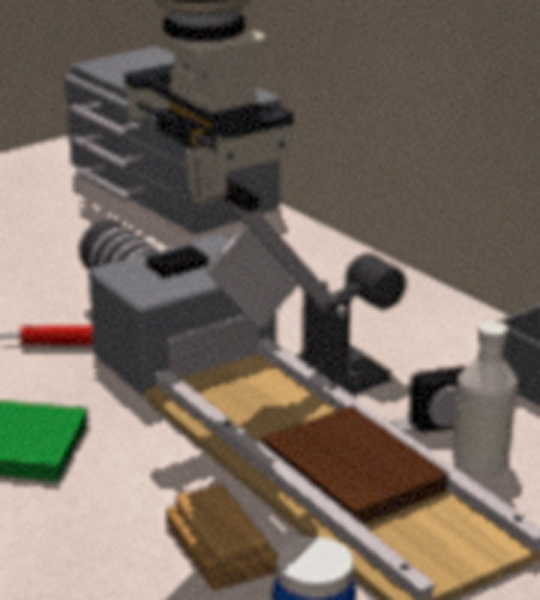

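The gate is past balance and the force on the hand has dropped to zero. The board hasn't moved. I back off a little and wait.

>>> carry_out --steps '[0,-0.1,0,0,0,0,-0.2,0,0,0,0,-0.5,0,0,0,0,-0.9,0,0.2,0,0,-0.9,0,0.2,0,0,-0.9,0,0.2,0,0,-0.9,0,0.2,0,0,-0.9,0,0.2,0,0,-0.9,0,0.2,0,0,-0.9,0,0.2,0,0,-0.9,0,0.2,0,0,-0.9,0,0.2,0]'

```text
clock: 6.6
position: [0.4671, 0.1157, 0.2616]
ee_rot: [-1.57, 0.062, -0.062]
force: [-0.6, -0.1, 0.1]
width: 0.006
```

```bash
cat > g.py <<'E'
import sys
from h import *
s=arm.observe(); print(s["position"],s["force"])
O=np.array([.5982,.0300]); ey=np.array([.0786,.9969]); ex=np.array([.9969,-.0786])
im,d=get_image("scene"); P=cloud("scene",d); hsv=cv2.cvtColor(im,cv2.COLOR_RGB2HSV)
m=(hsv[...,2]<95)&(abs(hsv[...,0].astype(int)-11)<8)&(hsv[...,1]>80)&(P[...,2]>.025)&(P[...,2]<.05)
m=cv2.morphologyEx(m.astype(np.uint8),cv2.MORPH_OPEN,np.ones((3,3)))
n,l,st,_=cv2.connectedComponentsWithStats(m)
xy=(P[...,:2]-O); lane=(abs(xy@ex)<.065)&(xy@ey>-.29)&(xy@ey<.15)
k=max(range(1,n),key=lambda i:(lane&(l==i)).sum()); v,u=np.nonzero(l==k)
W=np.array([onz("scene",a,b,.037)[:2]-O for a,b in zip(u,v)])@np.stack([ex,ey],1)*1000
print("board x,y extents (infeed mm)",np.percentile(W,[.5,50,99.5],axis=0).round(1).tolist(), cv2.minAreaRect(W.astype(np.float32)))
im,d=get_image("side"); Q=cloud("side",d); q=(Q[...,:2]-O)
m=(abs(q@ey-.08)<.06)&(q@ex>0)&(q@ex<.2)&(Q[...,2]>.15)&(Q[...,2]<.33)
print("highest gate pts infeed x,z",[(float((a[:2]-O)@ex),float(a[2])) for a in Q[m][np.argsort(-Q[m][:,2])[:3]]])
if len(sys.argv)>1: cv2.imwrite(sys.argv[1],cv2.resize(im[60:270,150:390,::-1],(640,560),interpolation=cv2.INTER_CUBIC))
E
python3 g.py
```

```text
[0.46712283 0.11567583 0.26157417] [-0.61084759 -0.10847904  0.14340013]
board x,y extents (infeed mm) [[-49.0, -177.0], [3.0, -107.7], [55.5, -27.0]] ((2.970600128173828, -102.11849975585938), (105.33698272705078, 152.1045379638672), 0.5082065463066101)
highest gate pts infeed x,z [(0.06272774294233069, 0.30452775940474386), (0.06016621832640284, 0.304297635863531), (0.0586905710874979, 0.30394345486169616)]
```

The gate stands fully raised, its top at 0.304 m. The board is still at front −27 mm and rear −177 mm. Next I travel behind the board with the hand partly open (0.4).

>>> carry_out --steps '[0.4,0,-0.5,0,0,0.4,0,-1,0,0,0.4,0,-1,0,0]' --grip_force 20

```text
clock: 7.0
position: [0.4668, 0.0087, 0.2622]
ee_rot: [-1.572, 0.068, -0.07]
force: [0.1, 1.0, 0.6]
width: 0.215
```

>>> carry_out --steps '[0.4,0.1,-0.5,0,0,0.4,0.3,-1,0,0,0.4,0.3,-1,0,0]'

```text
clock: 7.3
position: [0.498, -0.0907, 0.2623]
ee_rot: [-1.573, 0.066, -0.069]
force: [-0.7, -0.4, 0.2]
width: 0.389
```

>>> carry_out --steps '[0.4,0.4,-0.5,0,0,0.4,0.83,-1,0,0,0.4,0.83,-1,0,0,0.4,0.83,-1,0,0]'

```text
clock: 7.7
position: [0.5814, -0.1882, 0.2611]
ee_rot: [-1.573, 0.065, -0.065]
force: [-0.5, -0.7, -0.3]
width: 0.399
```

>>> carry_out --steps '[0.4,0,-0.19,-0.3,0,0.4,0,-0.19,-0.6,0,0.4,0,-0.19,-0.9,0,0.4,0,-0.19,-0.9,0]'

```text
clock: 8.1
position: [0.5774, -0.2013, 0.168]
ee_rot: [-1.568, 0.067, -0.056]
force: [-0.3, -0.2, -0.2]
width: 0.395
```

>>> carry_out --steps '[0.4,0,0,-0.3,0,0.4,0,0,-0.6,0,0.4,0,0,-0.9,0,0.4,0,0,-0.9,0,0.4,0,0,-0.9,0]'

```text
clock: 8.6
position: [0.5806, -0.2031, 0.0832]
ee_rot: [-1.57, 0.061, -0.062]
force: [0.2, -0.0, 0.4]
width: 0.394
```

```bash
python3 g.py pics/s3.png; python3 -c "
from h import *
print(arm.observe()['width'])"
```

```text
[ 0.58064735 -0.20308514  0.08322608] [ 0.23983323 -0.02219746  0.41989396]
board x,y extents (infeed mm) [[-48.8, -176.8], [19.2, -85.4], [55.5, -26.6]] ((3.3319435119628906, -102.22962951660156), (105.22496795654297, 152.53387451171875), 1.1734833717346191)
highest gate pts infeed x,z [(0.06031872179208175, 0.3041569765831372), (0.0631498485840077, 0.30392680181393034), (0.06383210789041543, 0.30385217305565415)]
0.39884456575124644
```

View pics/s3.png

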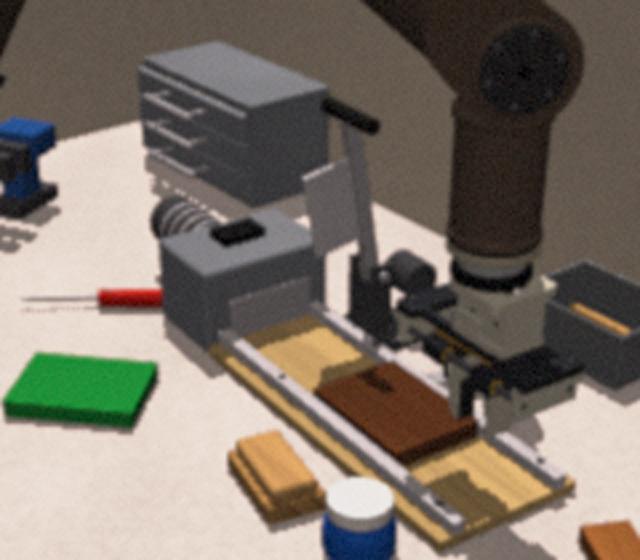

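The gate is up, with its bar at crop pixel (350,115). The finger hangs above and just behind the board. I descend carefully.

>>> carry_out --steps '[0.4,0,-0.05,-0.2,0,0.4,0,-0.05,-0.4,0,0.4,0,-0.05,-0.4,0]'

```text
clock: 9.0
position: [0.5796, -0.208, 0.0415]
ee_rot: [-1.569, 0.063, -0.061]
force: [-0.1, 0.1, -0.1]
width: 0.403
```

>>> carry_out --steps '[0.4,0,0,-0.06,0,0.4,0,0,-0.12,0,0.4,0,0,-0.17,0,0.4,0,0,-0.17,0]'

```text
clock: 9.4
position: [0.5799, -0.2081, 0.0245]
ee_rot: [-1.57, 0.062, -0.061]
force: [0.1, -0.4, 0.2]
width: 0.4
```

>>> carry_out --steps '[0.4,0.008,0.1,0,0,0.4,0.016,0.2,0,0,0.4,0.024,0.28,0,0,0.4,0.028,0.36,0,0,0.4,0.035,0.44,0,0,0.4,0.041,0.52,0,0,0.4,0.047,0.6,0,0,0.4,0.053,0.68,0,0,0.4,0.06,0.76,0,0]'

```text
clock: 10.3
position: [0.5861, -0.1319, 0.0248]
ee_rot: [-1.57, 0.062, -0.062]
force: [-1.2, -2.3, 1.4]
width: 0.403
```

```bash
python3 g.py
```

```text
[ 0.58613973 -0.13187668  0.02483844] [-1.15350026 -2.33448421  1.40456016]
board x,y extents (infeed mm) [[-48.8, -131.6], [27.6, -25.0], [54.0, 18.2]] ((2.5989913940429688, -57.202239990234375), (103.89401245117188, 152.7330780029297), 0.9713888764381409)
highest gate pts infeed x,z [(0.05741274514482697, 0.3046483902943687), (0.060705763591713396, 0.30401381945372974), (0.0634502296517162, 0.30368793325807336)]
```

>>> carry_out --steps '[0.4,0.006,0.08,0,0,0.4,0.012,0.16,0,0,0.4,0.019,0.24,0,0,0.4,0.025,0.32,0,0,0.4,0.031,0.4,0,0,0.4,0.038,0.48,0,0,0.4,0.044,0.56,0,0,0.4,0.05,0.64,0,0,0.4,0.056,0.72,0,0,0.4,0.063,0.8,0,0,0.4,0.069,0.88,0,0,0.4,0.075,0.95,0,0]'

```text
clock: 11.6
position: [0.5936, -0.0365, 0.0247]
ee_rot: [-1.57, 0.062, -0.062]
force: [-0.5, -3.0, 0.6]
width: 0.404
```

>>> carry_out --steps '[0.4,0.004,0.05,0,0,0.4,0.008,0.1,0,0,0.4,0.012,0.15,0,0]'

```text
clock: 11.9
position: [0.5947, -0.0221, 0.0247]
ee_rot: [-1.57, 0.062, -0.062]
force: [0.0, -3.5, 0.9]
width: 0.4
```

```bash
python3 g.py pics/s4.png
```

```text
[ 0.59468433 -0.02213693  0.02473228] [ 0.00758185 -3.49759039  0.90183125]
board x,y extents (infeed mm) [[-46.0, -20.1], [28.7, 84.2], [53.4, 128.6]] ((1.4678153991699219, 53.32239532470703), (103.83920288085938, 151.99282836914062), 0.0440133735537529)
highest gate pts infeed x,z [(0.06071796168733219, 0.30425211252233264), (0.059748749774842375, 0.30329179474525103), (0.06007954817439197, 0.3030467057315446)]
```

View pics/s4.png

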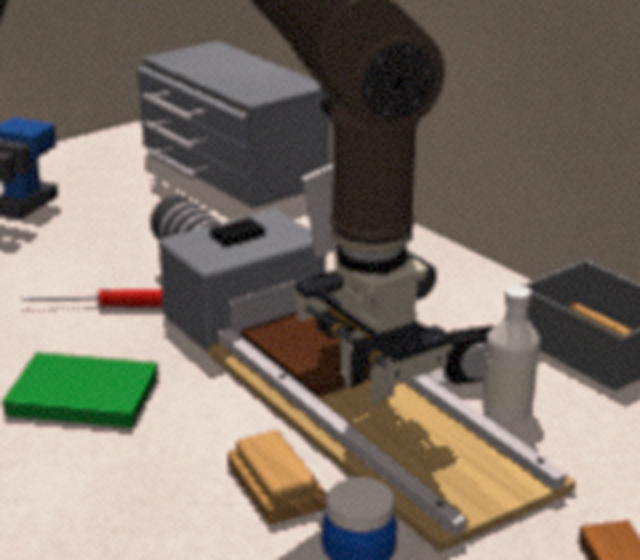

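The picture shows the board under the open gate with a small gap to the stop, about 13 mm by measurement. Bystanders are in place. I creep until the force rises.

>>> carry_out --steps '[0.4,0.002,0.03,0,0,0.4,0.005,0.06,0,0,0.4,0.007,0.09,0,0]'

```text
clock: 12.3
position: [0.5953, -0.0134, 0.0247]
ee_rot: [-1.57, 0.062, -0.062]
force: [-0.6, -2.5, 0.4]
width: 0.4
```

>>> carry_out --steps '[0.4,0.002,0.02,0,0,0.4,0.003,0.04,0,0]'

```text
clock: 12.5
position: [0.5956, -0.0093, 0.0247]
ee_rot: [-1.57, 0.062, -0.062]
force: [-1.8, -2.3, 1.6]
width: 0.401
```

>>> carry_out --steps '[0.4,0.002,0.02,0,0,0.4,0.002,0.03,0,0]'

```text
clock: 12.7
position: [0.5956, -0.0088, 0.0247]
ee_rot: [-1.573, 0.063, -0.063]
force: [-1.7, -9.8, 1.6]
width: 0.399
```

The stop is felt: 9.8 N, and the hand has stalled after 13.3 mm. One small press to seat the board, then straight back and up.

>>> carry_out --steps '[0.4,0,0.01,0,0,0.4,0,0.02,0,0]'

```text
clock: 12.9
position: [0.5955, -0.0086, 0.0248]
ee_rot: [-1.574, 0.064, -0.064]
force: [-1.8, -15.9, 0.4]
width: 0.4
```

>>> carry_out --steps '[0.4,0,-0.05,0,0,0.4,-0.01,-0.2,0,0,0.4,-0.04,-0.5,0,0,0.4,-0.06,-0.8,0,0,0.4,-0.06,-0.8,0.3,0,0.4,-0.06,-0.8,0.7,0,0.4,-0.06,-0.8,1,0,0.4,-0.06,-0.8,1,0]'

```text
clock: 13.7
position: [0.5927, -0.0852, 0.129]
ee_rot: [-1.569, 0.056, -0.068]
force: [0.4, -0.9, -0.6]
width: 0.397
```

>>> carry_out --steps '[0.4,0,-0.4,0.4,0,0.4,0,-0.8,0.8,0,0.4,0,-1,1,0,0.4,0,-1,1,0]'

```text
clock: 14.1
position: [0.5907, -0.191, 0.2289]
ee_rot: [-1.573, 0.062, -0.072]
force: [0.4, -0.0, -0.3]
width: 0.4
```

```bash
python3 g.py pics/s5.png; python3 - <<'E'
from h import *
# board front edge vs stop along centreline, from scene depth
O=np.array([.5982,.0300]); ey=np.array([.0786,.9969]); ex=np.array([.9969,-.0786])
z0=np.load("scene.npz"); im,d=get_image("scene"); P=cloud("scene",d)
cv2.imwrite("pics/sc5.png",cv2.resize(im[90:310,180:390,::-1],(573,600),interpolation=cv2.INTER_CUBIC))
E
```

```text
[ 0.59073346 -0.19104982  0.22891971] [ 0.42496697 -0.00457073 -0.27527891]
board x,y extents (infeed mm) [[-50.3, -7.2], [2.2, 58.1], [53.4, 125.8]] ((1.4390220642089844, 58.32908630371094), (104.63707733154297, 138.90928649902344), 0.39030468463897705)
highest gate pts infeed x,z [(0.05566187079201506, 0.30407980004038987), (0.05601362606672351, 0.3040516274963477), (0.05832052278762561, 0.3040089744620688)]
```

View pics/sc5.png

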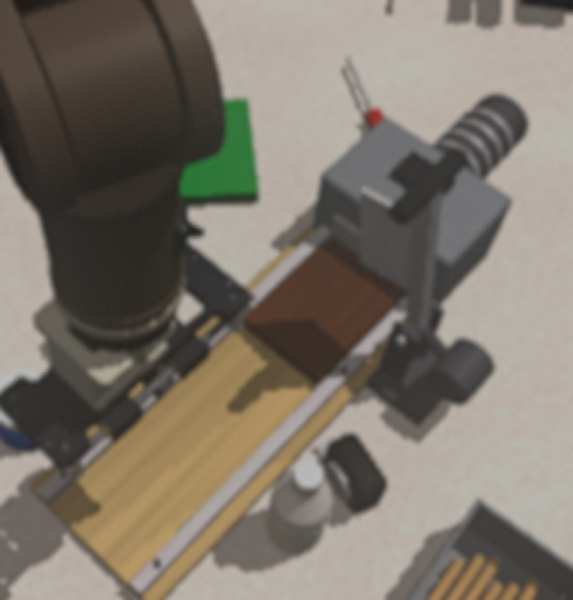

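The board's rear is at −7.2 mm, where −8 mm means it touches the stop. The gate is up, the hand is clear and there is no contact force. I'm handing in.

```bash
python3 -c "
from cell import arm
print(arm.sign_off())"
```

```text
the job is handed in; nothing more can be done
None
```

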